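# Load the kiln shelf with the row of vases reversed

## Robot

A 6-joint arm with a two-finger parallel gripper is mounted at the origin on the work surface. World frame = base frame: x ahead of the robot, y to its left, z up, the work surface at z = 0. Lengths are in m, angles in degrees, forces in N, time in s.
With the tool pointing down it reaches from about 0.25 to 0.725 m from the base axis. Payload 9.7 kg.
Tool frame: the origin (TCP) lies at the very end of the fingers, on their centre line; the grasp point (between the pads) lies 19 mm behind it; z points along the fingers, y is the line along which they close (so a half turn about z gives the same grasp; the last joint's range is limited). The gripper opens to 85 mm and grips with 20 to 120 N. Pads are 22 mm wide; open, the fingers measure 114 mm over their backs; the gripper's body (76 mm by 85 mm) begins 54 mm behind the grasp point. The pads swing forward as they close: fully open they stand 13 mm farther back than shut.
Start: joints at [-68.182, 4.979, 10.078, 95.1, 0, 90], TCP at [0.204, -0.511, 0.231] pointing down, gripper open.
Joint ranges: [-179.16, 179.16], [-48.56, 103.87], [-65.8, 70.77], [-126.05, 130.52], [-82.76, 87.17], [-180, 180]. Speed limits (degrees/s): [127.2, 127.2, 147.25, 180, 180, 180].

## Interface

Orientations are given as [roll, pitch, yaw] about the fixed x, y, z axes, in that order (R = Rz(yaw) Ry(pitch) Rx(roll)).
In Python, from workcell import bot, viewer, finder gives the robot as it stands. The module is installed in compiled form; this text tells all that it offers.
- The arm moves only by the shell command python3 -m inch 'ROWS' [FORCE]. ROWS is JSON, a list that holds one entry, the list of rows, each a list of 7 numbers: the opening in per cent of the stroke, from 0 (shut) to 100 (fully open), then the shift along the tool's x, y, z in mm, then the turn, a rotation vector about the tool's x, y, z in degrees. In form: [[[grip, tx, ty, tz, ax, ay, az], ...]]. A call has 1 to 8 rows; each row shifts and turns the commanded pose from where the row before left it, along the tool's axes as they then stand; what a row does not reach is not made up. A row lasts 1/8 s, in which the tool goes at most 62.5 mm and 10.7 degrees, less where a joint would pass 70% of its speed; a pose out of reach is approached as far as the arm can. A call with a gripper value outside its range is refused whole. The fingers move at their own pace and stop on an object; FORCE is the grip in N (left out, the last holds). Time passes only in rows, so rows that do not move let the fingers close. It gives the time, the measured TCP pose, the force, the opening and the grip force at its end, in the units of the state.
- bot.get_obs(): the state, without advancing time (a new reading comes with each control period).
- viewer.camera(name): name is "scene" or "side" or "wrist"; returns a dict with "pixels" (400x640x3 uint8, red, green, blue), "vfov" (degrees; the focal length in pixels is half the picture's height over the tangent of half this angle, whatever the lens; pixels are square), "cx", "cy" (the principal point, pixels), "R" (3x3) and "t" (3): a world point X has camera coordinates R X + t. Camera axes: x right, y down, z forward; pixel columns grow to the right and rows downward; lengths in m; the calibration is good to about 2 mm. A picture is of the moment at which its call begins. There is no depth.
- bot.job_done(): hands the job in; it is judged then, once.
Trained networks look in the newest picture that a camera, given by its name, has taken for a name from the list of things; names that differ only in an ending like _2 or _b are one class to them, and where a whole thing is asked for, a point or a joint stands for the part that bears it (a point fixed in the world has none). Each returns a list of dicts, best first, with "conf" (0 to 1); they miss things now and then, are a little off and sometimes report something else, mostly with a low value. They report only what shows in the picture. A call takes as long as a camera call.
- finder.outline_of(camera, thing): "pixels" (400x640 bool, what is visible of it) and "extent" ([centre column, centre row, width, height] in pixels, round what is visible of it).
- finder.mark_of(camera, thing): "position" ([column, row] in pixels: a listed point, or the origin of a listed thing).
The state is a dict: "time": time; "q": joint angles; "qd": joint speeds; "joint_efforts": joint torques, N m; "ee_pos": TCP position; "tcp_rot": TCP orientation; "wrist_force": force on the tool from outside, world axes, zero at the start; "torque": the same for the moment, N m; "opening": finger opening in m; "grasp_force": force on a finger pad.
Only numpy, scipy, OpenCV 4.12 (cv2) and the standard library are available. Lean on these libraries where they do the work, as an engineer would, in place of code of your own. Each camera call takes 0.05 s, during which the arm holds its last target. There are 200 camera calls.

## Task

Load the four glazed vases from the wooden ware board onto the kiln shelf, one standing upright in the middle of each grey setter disc, with the row reversed left to right: the vase at the left-hand end of the board goes to the right-hand end of the shelf, the next one beside it, and so on, until the vase at the board's right-hand end stands on the shelf's left-hand setter. Set each one down without dropping it, do not knock the vases over or against one another, and leave the little stand of cones on the shelf where it is.

Things in the scene. Friction and masses are not known exactly. Their poses are not given: they have to be found in the camera images.
- vase_blue: Dark blue glazed bud vase, loose, 80 mm tall, about 160 g: straight round body 44 mm in diameter from 3 to 56 mm up, shoulder, neck 24 mm, 30 mm lip with dark mouth; foot 40 mm across. Origin at the centre of its foot, z up. It starts upright on the wooden ware board (top 22 mm above the table), on the robot's left, in a row of four about 78 mm apart.
- vase_amber: Orange-amber glazed bud vase, loose, 80 mm tall, about 160 g: straight round body 44 mm in diameter from 3 to 56 mm up, shoulder, neck 24 mm, 30 mm lip with dark mouth; foot 40 mm across. Origin at the centre of its foot, z up. It starts upright on the wooden ware board (top 22 mm above the table), on the robot's left, in a row of four about 78 mm apart.
- vase_green: Green glazed bud vase, loose, 80 mm tall, about 160 g: straight round body 44 mm in diameter from 3 to 56 mm up, shoulder, neck 24 mm, 30 mm lip with dark mouth; foot 40 mm across. Origin at the centre of its foot, z up. It starts upright on the wooden ware board (top 22 mm above the table), on the robot's left, in a row of four about 78 mm apart.
- vase_red: Dark red glazed bud vase, loose, 80 mm tall, about 160 g: straight round body 44 mm in diameter from 3 to 56 mm up, shoulder, neck 24 mm, 30 mm lip with dark mouth; foot 40 mm across. Origin at the centre of its foot, z up. It starts upright on the wooden ware board (top 22 mm above the table), on the robot's left, in a row of four about 78 mm apart.
- setter_a: Dark grey setter disc, 56 mm in diameter and 8 mm thick, fixed on the kiln shelf; one of four alike, 78 mm apart in a row along the shelf's y axis. The letters do not follow the row: its place in the row is what counts. Origin at the centre of its underside; its flat top is 8 mm above that, 28 mm above the table.
- setter_b: Dark grey setter disc, 56 mm in diameter and 8 mm thick, fixed on the kiln shelf; one of four alike, 78 mm apart in a row along the shelf's y axis. The letters do not follow the row: its place in the row is what counts. Origin at the centre of its underside; its flat top is 8 mm above that, 28 mm above the table.
- setter_c: Dark grey setter disc, 56 mm in diameter and 8 mm thick, fixed on the kiln shelf; one of four alike, 78 mm apart in a row along the shelf's y axis. The letters do not follow the row: its place in the row is what counts. Origin at the centre of its underside; its flat top is 8 mm above that, 28 mm above the table.
- setter_d: Dark grey setter disc, 56 mm in diameter and 8 mm thick, fixed on the kiln shelf; one of four alike, 78 mm apart in a row along the shelf's y axis. The letters do not follow the row: its place in the row is what counts. Origin at the centre of its underside; its flat top is 8 mm above that, 28 mm above the table.
- kiln_shelf: Buff ceramic slab, fixed, 250 (x) by 350 (y) by 20 mm, on the robot's right, end to end with the ware board on the left, their rows in line within 4 degrees. Origin at the centre of its underside, x away from the robot, y along its row of setters, to the left. Setters at y = +117, +39, -39, -117 mm, x = -30 mm. A bowl and a pale post stand 100 mm behind the rows.
- cone_stand: Small loose stand of three pale pyrometric cones on a terracotta bar 30 (x) by 70 (y) by 14 mm, 48 mm tall in all, about 120 g, standing on the kiln shelf on the far side of the setters, about 105 mm (centre to centre, across the row) from their line. Origin at the centre of its underside. To be left where it is.

How it is judged (in metres and radians):
At the end, for the whole second after the job is handed in: Each vase stands upright (7 degrees), released and at rest, within 12 mm of the centre of a setter, the row reversed: the board's leftmost vase on the shelf's rightmost setter, and so on to its rightmost on the leftmost (checked by distance travelled). Cone stand upright, moved under 20 mm (((y of vase_blue in the frame of kiln_shelf between 0.097 and 0.137 m and distance of vase_blue from where it was at the start of the episode between 0.118 and 0.211 m) or (y of vase_blue in the frame of kiln_shelf between 0.019 and 0.059 m and distance of vase_blue from where it was at the start of the episode between 0.288 and 0.365 m) or (y of vase_blue in the frame of kiln_shelf between -0.059 and -0.019 m and distance of vase_blue from where it was at the start of the episode between 0.443 and 0.521 m) or (y of vase_blue in the frame of kiln_shelf between -0.137 and -0.097 m and distance of vase_blue from where it was at the start of the episode between 0.599 and 0.69 m)) and (horizontal distance between vase_blue and setter_a below 0.012 m or horizontal distance between vase_blue and setter_b below 0.012 m or horizontal distance between vase_blue and setter_c below 0.012 m or horizontal distance between vase_blue and setter_d below 0.012 m) and z of vase_blue in the frame of kiln_shelf between 0.024 and 0.033 m and angle between each of vase_blue, vase_amber, vase_green, vase_red's own z axis and vertical below 0.12 rad and linear speed of each of vase_blue, vase_amber, vase_green, vase_red below 0.02 m/s and contact force between the fingers and vase_blue below 0.05 N and ((y of vase_amber in the frame of kiln_shelf between 0.097 and 0.137 m and distance of vase_amber from where it was at the start of the episode between 0.118 and 0.211 m) or (y of vase_amber in the frame of kiln_shelf between 0.019 and 0.059 m and distance of vase_amber from where it was at the start of the episode between 0.288 and 0.365 m) or (y of vase_amber in the frame of kiln_shelf between -0.059 and -0.019 m and distance of vase_amber from where it was at the start of the episode between 0.443 and 0.521 m) or (y of vase_amber in the frame of kiln_shelf between -0.137 and -0.097 m and distance of vase_amber from where it was at the start of the episode between 0.599 and 0.69 m)) and (horizontal distance between vase_amber and setter_a below 0.012 m or horizontal distance between vase_amber and setter_b below 0.012 m or horizontal distance between vase_amber and setter_c below 0.012 m or horizontal distance between vase_amber and setter_d below 0.012 m) and z of vase_amber in the frame of kiln_shelf between 0.024 and 0.033 m and contact force between the fingers and vase_amber below 0.05 N and ((y of vase_green in the frame of kiln_shelf between 0.097 and 0.137 m and distance of vase_green from where it was at the start of the episode between 0.118 and 0.211 m) or (y of vase_green in the frame of kiln_shelf between 0.019 and 0.059 m and distance of vase_green from where it was at the start of the episode between 0.288 and 0.365 m) or (y of vase_green in the frame of kiln_shelf between -0.059 and -0.019 m and distance of vase_green from where it was at the start of the episode between 0.443 and 0.521 m) or (y of vase_green in the frame of kiln_shelf between -0.137 and -0.097 m and distance of vase_green from where it was at the start of the episode between 0.599 and 0.69 m)) and (horizontal distance between vase_green and setter_a below 0.012 m or horizontal distance between vase_green and setter_b below 0.012 m or horizontal distance between vase_green and setter_c below 0.012 m or horizontal distance between vase_green and setter_d below 0.012 m) and z of vase_green in the frame of kiln_shelf between 0.024 and 0.033 m and contact force between the fingers and vase_green below 0.05 N and ((y of vase_red in the frame of kiln_shelf between 0.097 and 0.137 m and distance of vase_red from where it was at the start of the episode between 0.118 and 0.211 m) or (y of vase_red in the frame of kiln_shelf between 0.019 and 0.059 m and distance of vase_red from where it was at the start of the episode between 0.288 and 0.365 m) or (y of vase_red in the frame of kiln_shelf between -0.059 and -0.019 m and distance of vase_red from where it was at the start of the episode between 0.443 and 0.521 m) or (y of vase_red in the frame of kiln_shelf between -0.137 and -0.097 m and distance of vase_red from where it was at the start of the episode between 0.599 and 0.69 m)) and (horizontal distance between vase_red and setter_a below 0.012 m or horizontal distance between vase_red and setter_b below 0.012 m or horizontal distance between vase_red and setter_c below 0.012 m or horizontal distance between vase_red and setter_d below 0.012 m) and z of vase_red in the frame of kiln_shelf between 0.024 and 0.033 m and contact force between the fingers and vase_red below 0.05 N and distance of cone_stand from where it was at the start of the episode below 0.02 m and angle between cone_stand's own z axis and vertical below 0.15 rad); the robot touches nothing.
It fails at once if a vase is tipped over (more than about 35 degrees) (angle between any of vase_blue, vase_amber, vase_green, vase_red's own z axis and vertical above 0.6 rad).
It fails at once if two glazed vases are knocked against each other (more than 1.5 N) (contact force between vase_blue and vase_amber above 1.5 N or contact force between any of vase_blue, vase_amber and vase_green above 1.5 N or contact force between any of vase_blue, vase_amber, vase_green and vase_red above 1.5 N).
It fails at once if a vase is dropped: falling free of the fingers with its foot still over 20 mm above the setters ((contact force between the fingers and vase_blue below 0.01 N and height (world z) of vase_blue above 0.05 m and linear speed of vase_blue above 0.12 m/s) or (contact force between the fingers and vase_amber below 0.01 N and height (world z) of vase_amber above 0.05 m and linear speed of vase_amber above 0.12 m/s) or (contact force between the fingers and vase_green below 0.01 N and height (world z) of vase_green above 0.05 m and linear speed of vase_green above 0.12 m/s) or (contact force between the fingers and vase_red below 0.01 N and height (world z) of vase_red above 0.05 m and linear speed of vase_red above 0.12 m/s)).
It fails at once if the cone stand is pushed more than 20 mm or tipped over (distance of cone_stand from where it was at the start of the episode above 0.02 m or angle between cone_stand's own z axis and vertical above 0.5 rad).
It also fails if it takes over 115 s, if anything falls off the work surface, if the arm or the gripper's body presses on something with over 40 N, if the wrist force passes 120 N, or if a joint passes its speed limit or range.

## Working session

There is one attempt and no reset: what is moved stays moved. The work goes in short steps, Python scripts to look and compute and a shell command to move; the robot and the scene stay as the last step left them, time stands still between calls to the robot, and variables do not carry over. Pictures are saved under pics/ and viewed, at most 14 in all, crops included, and the job is handed in when it is done.

```bash
mkdir -p pics; cat > h.py <<'E'
import numpy as np, cv2
from workcell import bot, viewer, finder
def ray(c,px,z):
    f=c["pixels"].shape[0]/2/np.tan(np.radians(c["vfov"])/2)
    R=np.array(c["R"]);t=np.array(c["t"])
    d=R.T@np.array([(px[0]-c["cx"])/f,(px[1]-c["cy"])/f,1]);o=-R.T@t
    return o+d*(z-o[2])/d[2]
V=["vase_blue","vase_amber","vase_green","vase_red"]
E
python3 - <<'E'
from h import *
print(bot.get_obs())
for n in ["scene","side"]:
    c=viewer.camera(n);cv2.imwrite(f"pics/{n}0.png",c["pixels"][:,:,::-1])
    print(n,c["vfov"],-np.array(c["R"]).T@np.array(c["t"]))
    for th,z in [(v,.022) for v in V]+[("setter_a",.02),("kiln_shelf",0),("cone_stand",.02)]:
        for d in finder.mark_of(n,th)[:5]: print(th,round(d["conf"],2),np.round(d["position"]),ray(c,d["position"],z).round(4))
E
```

```text
{'time': 0.0, 'q': array([-6.81810294e+01,  5.01273801e+00,  1.00347294e+01,  9.50982415e+01,
       -4.82000001e-04,  8.99998001e+01]), 'qd': array([ 0.05411183, -0.00204282,  0.04339054,  0.00073577,  0.00954855,
       -0.00014327]), 'joint_efforts': array([ 3.10626899e-05, -5.20400906e+01,  4.64795709e+01,  1.66955462e-02,
       -6.55769804e-05, -9.64848510e-06]), 'ee_pos': array([ 0.20433892, -0.51040004,  0.23056981]), 'tcp_rot': array([-1.79923750e+02,  4.81733531e-04,  2.18191711e+01]), 'wrist_force': array([-0.08874938,  0.7886269 , -1.06560765]), 'torque': array([ 0.01329769,  0.00015114, -0.00704426]), 'grasp_force': 0.0, 'opening': 0.08536502472493895}
scene 50.42522381049348 [ 0.97202752 -0.55844577  0.88325143]
vase_blue 0.62 [348. 150.] [0.4986 0.2552 0.022 ]
vase_amber 0.77 [333. 166.] [0.5011 0.1738 0.022 ]
vase_green 0.68 [368. 137.] [0.5171 0.3379 0.022 ]
vase_green 0.41 [260. 270.] [ 0.5493 -0.2111  0.022 ]
vase_red 0.75 [315. 180.] [0.4887 0.0993 0.022 ]
setter_a 0.82 [256. 246.] [ 0.4967 -0.1632  0.02  ]
setter_a 0.81 [215. 295.] [ 0.5065 -0.3182  0.02  ]
sette
[... 185 characters left out ...]
879 -0.1484  0.    ]
cone_stand 0.89 [272. 292.] [ 0.6093 -0.2389  0.02  ]
side 47.52080039049833 [0.39197154 0.92714332 0.75380108]
vase_blue 0.94 [338. 290.] [0.4936 0.2618 0.022 ]
vase_blue 0.36 [367. 171.] [ 0.4915 -0.2212  0.022 ]
vase_blue 0.27 [330. 312.] [0.4979 0.3256 0.022 ]
vase_amber 0.67 [342. 265.] [0.4974 0.1856 0.022 ]
vase_amber 0.19 [364. 169.] [ 0.5033 -0.2313  0.022 ]
vase_green 0.82 [328. 314.] [0.5015 0.3293 0.022 ]
vase_red 0.75 [350. 241.] [0.4917 0.1012 0.022 ]
setter_a 0.73 [365. 169.] [ 0.4986 -0.2332  0.02  ]
setter_a 0.71 [360. 186.] [ 0.5011 -0.1413  0.02  ]
setter_a 0.64 [359. 202.] [ 0.4934 -0.0673  0.02  ]
cone_stand 0.76 [328. 164.] [ 0.6137 -0.239   0.02  ]
```

View pics/scene0.png

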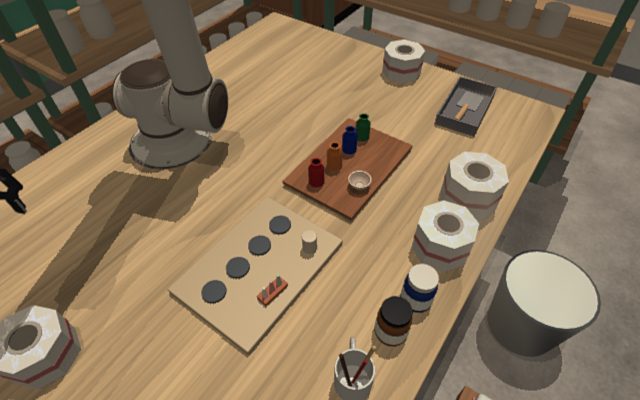

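View pics/side0.png

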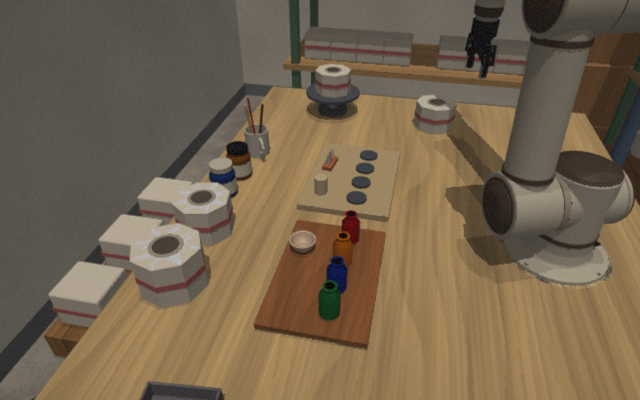

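The board row, left to right, is green, blue, amber, red. In the scene view they are at about (363,128), (349,140), (335,157) and (316,172). The setters run from about (280,225), left end, to (214,292). The cone stand at (272,291) is well clear of both rows. Next I turn to yaw 90 and look from above the setters.

```bash
python3 -m inch '[[[100,0,0,-12,0,0,-9.74],[100,0,0,-12,0,0,-9.74],[100,0,0,-12,0,0,-9.74],[100,0,0,-12,0,0,-9.74],[100,0,0,-12,0,0,-9.74],[100,0,0,-12,0,0,-9.74],[100,0,0,-12,0,0,-9.74],[100,0,0,0,0,0,0]]]' 60
python3 -m inch '[[[100,40,30,0,0,0,0],[100,40,30,0,0,0,0],[100,40,30,0,0,0,0],[100,40,30,0,0,0,0],[100,40,30,0,0,0,0],[100,40,30,0,0,0,0],[100,40,30,0,0,0,0],[100,40,30,0,0,0,0]]]'
python3 -m inch '[[[100,0,0,0,0,0,0],[100,0,0,0,0,0,0]]]'
cat >> h.py <<'E'
def cents(n,things,kmax=5):
    c=viewer.camera(n)
    for th,z in things:
        for d in finder.outline_of(n,th)[:kmax]:
            m=d["pixels"].astype(np.uint8);M=cv2.moments(m,True)
            if M["m00"]<20: continue
            p=(M["m10"]/M["m00"],M["m01"]/M["m00"])
            print(n,th,round(d["conf"],2),np.round(p),np.round(d["extent"]),ray(c,p,z).round(4))
    return c
E
python3 - <<'E'
from h import *
S=[("setter_a",.027)]
cents("scene",S);cents("side",S)
c=cents("wrist",S+[("cone_stand",.02)]+[(v,.05) for v in V]);cv2.imwrite("pics/w1.png",c["pixels"][:,:,::-1])
o=bot.get_obs();print(o["ee_pos"],o["tcp_rot"],o["q"])
E
```

```text
time: 1.8
ee_pos: [0.2045, -0.5109, 0.316]
tcp_rot: [180.0, 0.1, 89.9]
wrist_force: [1.0, 0.2, -0.2]
opening: 0.0854
grasp_force: 0.0
time: 2.8
ee_pos: [0.4451, -0.1891, 0.3147]
tcp_rot: [-180.0, 0.0, 89.7]
wrist_force: [-0.3, -0.2, -0.0]
opening: 0.0854
grasp_force: 0.0
time: 3.05
ee_pos: [0.4443, -0.1906, 0.3148]
tcp_rot: [-180.0, -0.0, 89.9]
wrist_force: [0.3, -0.0, 0.4]
opening: 0.0852
grasp_force: 0.0
scene setter_a 0.95 [213. 292.] [215. 293.  26.  26.] [ 0.5023 -0.3165  0.027 ]
scene setter_a 0.91 [259. 245.] [258. 246.  22.  21.] [ 0.5056 -0.1612  0.027 ]
scene setter_a 0.66 [237. 268.] [239. 269.  26.  26.] [ 0.5049 -0.2384  0.027 ]
side setter_a 0.71 [356. 198.] [359. 200.  19.   8.] [ 0.5035 -0.0741  0.027 ]
side setter_a 0.56 [361. 182.] [363. 185.  20.  12.] [ 0.5003 -0.1532  0.027 ]
side setter_a 0.56 [365. 168.] [365. 167.  18.  10.] [ 0.4998 -0.2299  0.027 ]
side setter_a 0.56 [369. 155.] [370. 159.  18.   7.] [ 0.4962 -0.3052  0.027 ]
wrist setter_a 0.97 [354. 242.] [358. 243.  38.  38.] [ 0.4993 -0.315   0.027 ]
wrist setter_a 0.67 [361. 135.] [359. 136.  44.  48.] [ 0.5025 -0.1602  0.027 ]
wrist setter_a 0.62 [357. 192.] [356. 193.  40.  36.] [ 0.5009 -0.2382  0.027 ]
wrist setter_a 0.57 [364.  72.] [366.  72.  45.  48.] [ 0.5042 -0.082   0.027 ]
wrist cone_stand 0.8 [435. 194.] [436. 197.  32.  54.] [ 0.6128 -0.2428  0.02  ]
[ 0.44432947 -0.19081175  0.31530221] [1.79997700e+02 1.79926840e-03 8.99676762e+01] [-2.32400607e+01 -1.33219820e+00  1.31409103e+01  1.04470285e+02
 -7.47205515e-04  6.67922630e+01]
```

View pics/w1.png

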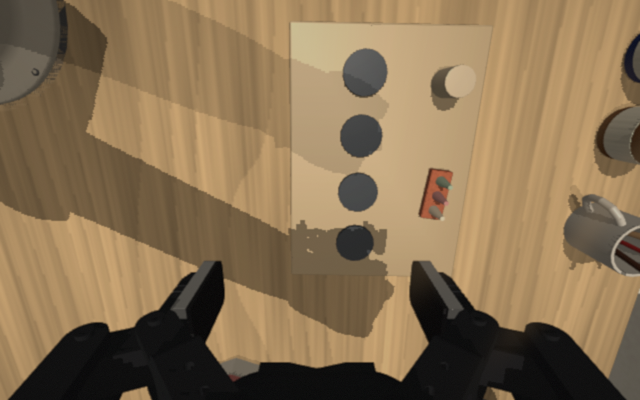

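The wrist view shows all four setters in a straight row, pixels (364,72), (361,135), (357,192) and (354,242). Their fitted positions are 78 mm apart, as they should be. Next I look at the vases from the same offset.

```bash

python3 -m inch '[[[100,50,5,0,0,0,0],[100,50,5,0,0,0,0],[100,50,5,0,0,0,0],[100,50,5,0,0,0,0],[100,50,5,0,0,0,0],[100,50,5,0,0,0,0],[100,50,5,0,0,0,0],[100,50,5,0,0,0,0]]]'
python3 -m inch '[[[100,0,0,0,0,0,0],[100,0,0,0,0,0,0]]]'
python3 - <<'E'
from h import *
c=cents("wrist",[(v,.06) for v in V],1);cv2.imwrite("pics/w2.png",c["pixels"][:,:,::-1])
for v in V:
    for d in finder.mark_of("wrist",v)[:1]: print(v,d["conf"],np.round(d["position"]),ray(c,d["position"],.022).round(4))
print(-np.array(c["R"]).T@np.array(c["t"]))
E
```

```text
time: 4.6
ee_pos: [0.4844, 0.2111, 0.3153]
tcp_rot: [180.0, -0.0, 90.0]
wrist_force: [0.6, -0.2, 0.3]
opening: 0.0853
grasp_force: 0.0
time: 4.85
ee_pos: [0.4843, 0.2093, 0.3152]
tcp_rot: [-180.0, 0.0, 90.0]
wrist_force: [-0.4, -0.9, 1.3]
opening: 0.0859
grasp_force: 0.0
wrist vase_blue 0.75 [329. 128.] [331. 127.  40.  39.] [0.5001 0.2534 0.06  ]
wrist vase_amber 0.59 [329. 192.] [330. 192.  32.  47.] [0.5009 0.1724 0.06  ]
wrist vase_green 0.77 [332.  63.] [332.  64.  40.  49.] [0.5018 0.3255 0.06  ]
wrist vase_red 0.9 [324. 249.] [326. 249.  29.  52.] [0.4949 0.0916 0.06  ]
vase_blue 0.96 [329. 126.] [0.5013 0.2519 0.022 ]
vase_amber 0.67 [330. 181.] [0.5026 0.1767 0.022 ]
vase_green 0.59 [327.  65.] [0.4977 0.3269 0.022 ]
vase_red 0.72 [325. 237.] [0.4972 0.0924 0.022 ]
[0.48431225 0.28715832 0.45789385]
```

View pics/w2.png

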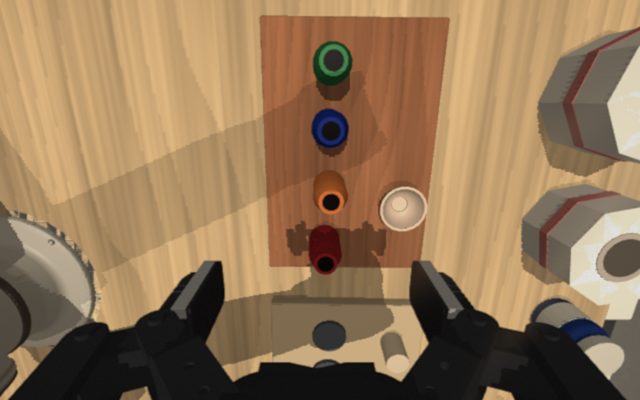

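The mouths are at green (334,61), blue (331,130), amber (331,202) and red (325,264). I'll intersect those with z = 0.101.

```bash

python3 - <<'E'
from h import *
c=viewer.camera("wrist");g=c["pixels"].astype(int)
for n,p in dict(green=(334,61),blue=(331,130),amber=(331,202),red=(325,264)).items():
    x,y=p;s=g[y-14:y+15,x-14:x+15].max(2);m=(s<45).astype(np.uint8)
    k,l,st,ce=cv2.connectedComponentsWithStats(m);i=l[14,14]
    print(n,i,st[i],ce[i]-14+p,ray(c,p,.101).round(4),ray(c,ce[i]-14+p,.101).round(4))
E
```

```text
green 0 [  0   0  29  29 676] [333.41568047  59.73372781] [0.5026 0.3233 0.101 ] [0.502  0.3245 0.101 ]
blue 1 [  5   6  18  18 256] [330.33984375 130.5078125 ] [0.5005 0.254  0.101 ] [0.4998 0.2535 0.101 ]
amber 1 [  6   7  16  15 182] [330.5        201.58241758] [0.5016 0.1716 0.101 ] [0.501  0.1721 0.101 ]
red 1 [  7   7  16  14 179] [325.11731844 263.48603352] [0.4952 0.0904 0.101 ] [0.4953 0.0911 0.101 ]
```

```bash

python3 -m inch '[[[100,-39.5,3.7,20,0,0,0],[100,-39.5,3.7,20,0,0,0],[100,-39.5,3.7,20,0,0,0],[100,0,0,45,0,0,0],[100,0,0,45,0,0,0],[100,0,0,45,0,0,0],[100,0,0,40,0,0,0],[100,0,0,0,0,0,0]]]' 40
python3 -m inch '[[[100,0,0,20,0,0,0],[100,0,0,18,0,0,0],[100,0,0,0,0,0,0],[100,0,0,0,0,0,0]]]'
python3 - <<'E'
from h import *
c=cents("side",[("vase_red",.05)],1);cv2.imwrite("pics/s1.png",cv2.resize(c["pixels"][140:340,240:480,::-1],None,fx=3,fy=3))
E
```

```text
time: 6.35
ee_pos: [0.4936, 0.0905, 0.0777]
tcp_rot: [-179.7, 0.1, 90.0]
wrist_force: [-0.7, -0.6, 1.0]
opening: 0.0855
grasp_force: 0.0
time: 6.85
ee_pos: [0.496, 0.091, 0.0433]
tcp_rot: [179.9, -0.0, 90.0]
wrist_force: [-0.7, 0.2, 0.9]
opening: 0.0855
grasp_force: 0.0
```

View pics/s1.png

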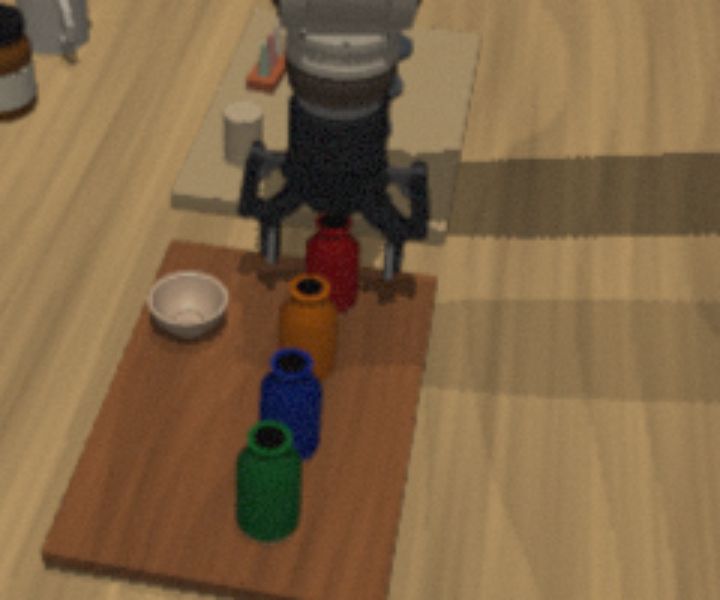

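The red vase stands between the open fingers, centre about (333,265) in the crop and roughly centred. I'll close on it and lift.

```bash

python3 -m inch '[[[0,0,0,0,0,0,0],[0,0,0,0,0,0,0],[0,0,0,0,0,0,0],[0,0,0,0,0,0,0],[0,0,0,0,0,0,0],[0,0,0,0,0,0,0]]]' 40
python3 -m inch '[[[0,0,0,-6,0,0,0],[0,0,0,-15,0,0,0],[0,0,0,-30,0,0,0],[0,0,0,-20,0,0,0],[0,0,0,0,0,0,0]]]' 40
```

```text
time: 7.7
ee_pos: [0.4957, 0.0909, 0.0427]
tcp_rot: [180.0, -0.0, 90.0]
wrist_force: [-0.8, -0.0, 5.0]
opening: 0.043
grasp_force: 41.0
time: 8.32
ee_pos: [0.4965, 0.0911, 0.1154]
tcp_rot: [179.8, -0.0, 90.0]
wrist_force: [-0.5, -0.0, -2.2]
opening: 0.0431
grasp_force: 40.9
```

```bash

python3 -m inch '[[[0,-20,1,0,0,0,0],[0,-45,2,0,0,0,0],[0,-50,2,0,0,0,0],[0,-40,2,0,0,0,0],[0,-18,1,0,0,0,0],[0,0,0,20,0,0,0],[0,0,0,20,0,0,0],[0,0,0,12,0,0,0]]]' 40
python3 -m inch '[[[0,0,0,8,0,0,0],[0,0,0,0,0,0,0],[0,0,0,0,0,0,0]]]' 40
python3 - <<'E'
from h import *
c=cents("scene",[("vase_red",.05)],1);cv2.imwrite("pics/s2.png",cv2.resize(c["pixels"][150:350,160:400,::-1],None,fx=3,fy=3))
E
```

```text
time: 9.32
ee_pos: [0.5029, -0.0815, 0.0598]
tcp_rot: [-179.9, -0.0, 90.0]
wrist_force: [-0.1, -0.3, -1.3]
opening: 0.0432
grasp_force: 40.9
time: 9.7
ee_pos: [0.5039, -0.0821, 0.0539]
tcp_rot: [179.9, 0.0, 90.0]
wrist_force: [-1.1, -0.8, -1.3]
opening: 0.0429
grasp_force: 40.9
scene vase_red 0.68 [275. 216.] [276. 215.  18.  28.] [ 0.4943 -0.0793  0.05  ]
```

View pics/s2.png

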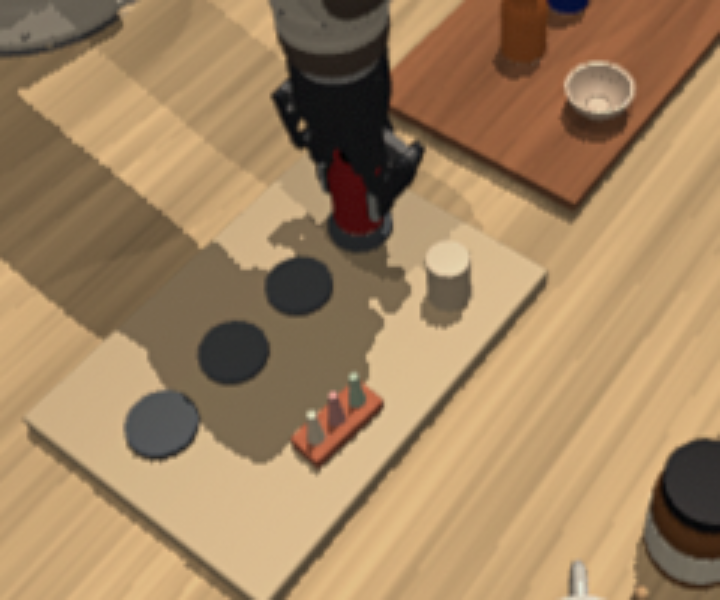

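The red vase hangs upright over the leftmost setter, centred on it at about (357,225) in the crop. I'll lower, release, rise and go to amber.

```bash

python3 -m inch '[[[0,0,0,3,0,0,0],[0,0,0,1.5,0,0,0],[0,0,0,0,0,0,0],[0,0,0,0,0,0,0]]]' 40
python3 -m inch '[[[60,0,0,0,0,0,0],[100,0,0,0,0,0,0],[100,0,0,0,0,0,0],[100,0,0,0,0,0,0],[100,0,0,-20,0,0,0],[100,0,0,-40,0,0,0],[100,0,0,-50,0,0,0],[100,0,0,-40,0,0,0]]]'
python3 -m inch '[[[100,40,0,0,0,0,0],[100,55,0,0,0,0,0],[100,55,-1,0,0,0,0],[100,55,-1,0,0,0,0],[100,49,-1,0,0,0,0],[100,0,0,0,0,0,0],[100,0,0,0,0,0,0]]]'
python3 - <<'E'
from h import *
c=cents("side",[("vase_red",.068)],1);c=cents("scene",[("vase_red",.068)],1)
c=cents("wrist",[("vase_amber",.06)],1)
cv2.imwrite("pics/w3.png",c["pixels"][:,:,::-1])
E
```

```text
time: 10.3
ee_pos: [0.5035, -0.0821, 0.0488]
tcp_rot: [-180.0, -0.0, 90.0]
wrist_force: [-0.2, -0.2, -0.3]
opening: 0.0427
grasp_force: 41.0
time: 11.3
ee_pos: [0.5036, -0.0821, 0.2009]
tcp_rot: [179.9, 0.0, 90.0]
wrist_force: [1.4, 0.8, 0.2]
opening: 0.0855
grasp_force: 0.0
time: 12.18
ee_pos: [0.5005, 0.1718, 0.1987]
tcp_rot: [-180.0, 0.0, 90.0]
wrist_force: [-0.0, -0.7, 0.3]
opening: 0.0852
grasp_force: 0.0
side vase_red 0.76 [357. 188.] [357. 187.  21.  29.] [ 0.5009 -0.0605  0.068 ]
scene vase_red 0.59 [278. 215.] [278. 215.  19.  34.] [ 0.5083 -0.0841  0.068 ]
wrist vase_amber 0.87 [316. 188.] [316. 185.  45.  59.] [0.5008 0.1713 0.06  ]
```

View pics/w3.png

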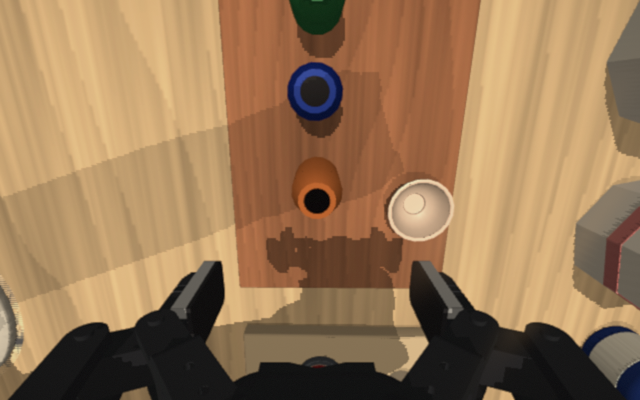

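Amber is right below the tool with its mouth at (317,201), and it clears the bowl at (421,209). Grasping amber.

```bash

python3 -m inch '[[[100,0,0,40,0,0,0],[100,0,0,50,0,0,0],[100,0,0,40,0,0,0],[100,0,0,18,0,0,0],[100,0,0,8,0,0,0],[100,0,0,0,0,0,0],[100,0,0,0,0,0,0]]]' 40
python3 -m inch '[[[0,0,0,0,0,0,0],[0,0,0,0,0,0,0],[0,0,0,0,0,0,0],[0,0,0,0,0,0,0],[0,0,0,0,0,0,0],[0,0,0,0,0,0,0]]]' 40
python3 -m inch '[[[0,0,0,-6,0,0,0],[0,0,0,-20,0,0,0],[0,0,0,-40,0,0,0],[0,0,0,-50,0,0,0],[0,0,0,-31,0,0,0],[0,0,0,0,0,0,0],[0,0,0,0,0,0,0]]]' 40
```

```text
time: 13.35
ee_pos: [0.5014, 0.1722, 0.0443]
tcp_rot: [179.9, -0.0, 90.0]
wrist_force: [0.1, 0.5, -1.3]
opening: 0.0857
grasp_force: 0.0
time: 14.1
ee_pos: [0.5009, 0.172, 0.0434]
tcp_rot: [179.9, -0.0, 90.0]
wrist_force: [-0.1, -1.2, 5.5]
opening: 0.0428
grasp_force: 41.2
time: 14.98
ee_pos: [0.5002, 0.1718, 0.1885]
tcp_rot: [-179.9, 0.0, 90.0]
wrist_force: [-0.3, -0.1, -1.2]
opening: 0.043
grasp_force: 41.1
```

```bash

python3 -m inch '[[[0,-25,0,0,0,0,0],[0,-45,0,0,0,0,0],[0,-55,1,0,0,0,0],[0,-55,1,0,0,0,0],[0,-55,0,0,0,0,0],[0,-52,0,0,0,0,0],[0,-30,0,0,0,0,0],[0,-15,0,0,0,0,0]]]' 40
python3 -m inch '[[[0,0,0,0,0,0,0],[0,0,0,25,0,0,0],[0,0,0,45,0,0,0],[0,0,0,40,0,0,0],[0,0,0,18,0,0,0],[0,0,0,7,0,0,0],[0,0,0,0,0,0,0],[0,0,0,0,0,0,0]]]' 40
python3 - <<'E'
from h import *
c=viewer.camera("scene");cv2.imwrite("pics/s3.png",cv2.resize(c["pixels"][150:350,160:400,::-1],None,fx=3,fy=3))
E
```

```text
time: 15.98
ee_pos: [0.5017, -0.1614, 0.188]
tcp_rot: [-179.8, -0.0, 89.9]
wrist_force: [-0.4, 0.2, -1.2]
opening: 0.043
grasp_force: 41.0
time: 16.98
ee_pos: [0.5034, -0.1603, 0.0562]
tcp_rot: [179.9, 0.0, 90.0]
wrist_force: [0.3, -1.0, -1.8]
opening: 0.0431
grasp_force: 41.1
```

View pics/s3.png

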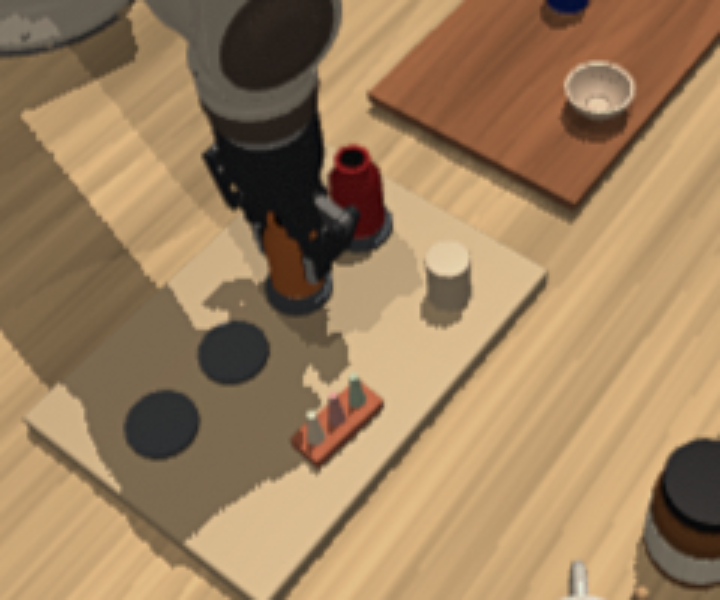

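Red stands upright on its setter at (358,200) in the crop, and amber is centred above the next one at (297,270). I'll release amber and go to blue.

```bash

python3 -m inch '[[[0,0,0,5,0,0,0],[0,0,0,2,0,0,0],[0,0,0,0,0,0,0],[0,0,0,0,0,0,0]]]' 40
python3 -m inch '[[[60,0,0,0,0,0,0],[100,0,0,0,0,0,0],[100,0,0,0,0,0,0],[100,0,0,0,0,0,0],[100,0,0,-20,0,0,0],[100,0,0,-40,0,0,0],[100,0,0,-50,0,0,0],[100,0,0,-40,0,0,0]]]'
python3 -m inch '[[[100,40,0,0,0,0,0],[100,55,0,0,0,0,0],[100,55,-1,0,0,0,0],[100,55,-1,0,0,0,0],[100,55,-1,0,0,0,0],[100,55,0,0,0,0,0],[100,55,0,0,0,0,0],[100,44,0,0,0,0,0]]]'
python3 -m inch '[[[100,0,0,0,0,0,0],[100,0,0,0,0,0,0]]]'
python3 - <<'E'
from h import *
c=cents("wrist",[("vase_blue",.06)],1)
g=c["pixels"]
m=(g.max(2)<45).astype(np.uint8);m[250:]=0
k,l,st,ce=cv2.connectedComponentsWithStats(m)
for i in range(1,k):
    if st[i][4]>150: print(st[i],ce[i],ray(c,ce[i],.101))
E
```

```text
time: 17.52
ee_pos: [0.5029, -0.1603, 0.0493]
tcp_rot: [179.9, 0.0, 90.0]
wrist_force: [-3.6, 1.9, 11.0]
opening: 0.0432
grasp_force: 42.2
time: 18.52
ee_pos: [0.5026, -0.1601, 0.1998]
tcp_rot: [179.9, 0.0, 90.0]
wrist_force: [0.6, 0.3, -0.5]
opening: 0.0852
grasp_force: 0.0
time: 19.52
ee_pos: [0.4992, 0.256, 0.1977]
tcp_rot: [180.0, -0.0, 90.0]
wrist_force: [-0.2, -0.6, -0.0]
opening: 0.0853
grasp_force: 0.0
time: 19.77
ee_pos: [0.4994, 0.2536, 0.1976]
tcp_rot: [-180.0, 0.0, 90.0]
wrist_force: [0.2, 0.0, 0.8]
opening: 0.0856
grasp_force: 0.0
wrist vase_blue 0.62 [316. 190.] [319. 192.  50.  60.] [0.4994 0.2528 0.06  ]
[306  95  27  29 624] [319.05128205 108.69230769] [0.50124181 0.32441285 0.101     ]
[304 191  26  25 497] [316.55533199 203.0945674 ] [0.49950973 0.25328379 0.101     ]
```

Blue lies within 1 mm of the tool axis. I'll grasp it, carry it to the third setter and stop just above.

```bash

python3 -m inch '[[[100,0,0,40,0,0,0],[100,0,0,50,0,0,0],[100,0,0,40,0,0,0],[100,0,0,17,0,0,0],[100,0,0,7,0,0,0],[100,0,0,0,0,0,0],[100,0,0,0,0,0,0]]]' 40
python3 -m inch '[[[0,0,0,0,0,0,0],[0,0,0,0,0,0,0],[0,0,0,0,0,0,0],[0,0,0,0,0,0,0],[0,0,0,0,0,0,0],[0,0,0,0,0,0,0]]]' 40
python3 -m inch '[[[0,0,0,-6,0,0,0],[0,0,0,-20,0,0,0],[0,0,0,-40,0,0,0],[0,0,0,-50,0,0,0],[0,0,0,-31,0,0,0],[0,0,0,0,0,0,0],[0,0,0,0,0,0,0]]]' 40
```

```text
time: 20.75
ee_pos: [0.5004, 0.2542, 0.0453]
tcp_rot: [179.9, -0.1, 90.0]
wrist_force: [0.0, -0.9, 0.1]
opening: 0.0858
grasp_force: 0.0
time: 21.5
ee_pos: [0.4997, 0.2541, 0.0443]
tcp_rot: [180.0, -0.0, 90.0]
wrist_force: [-0.7, 0.0, 5.0]
opening: 0.0425
grasp_force: 41.3
time: 22.38
ee_pos: [0.4991, 0.2537, 0.1892]
tcp_rot: [-179.9, 0.1, 90.0]
wrist_force: [-1.0, 1.0, -2.1]
opening: 0.0426
grasp_force: 41.2
```

```bash

python3 -m inch '[[[0,-25,0,0,0,0,0],[0,-50,0,0,0,0,0],[0,-57,1,0,0,0,0],[0,-57,1,0,0,0,0],[0,-57,0,0,0,0,0],[0,-57,0,0,0,0,0],[0,-57,0,0,0,0,0],[0,-57,0,0,0,0,0]]]' 40
python3 -m inch '[[[0,-45,0,0,0,0,0],[0,-22,0,0,0,0,0],[0,-8,0,0,0,0,0],[0,0,0,30,0,0,0],[0,0,0,45,0,0,0],[0,0,0,38,0,0,0],[0,0,0,18,0,0,0],[0,0,0,0,0,0,0]]]' 40
python3 -m inch '[[[0,0,0,0,0,0,0],[0,0,0,0,0,0,0]]]' 40
python3 - <<'E'
from h import *
c=viewer.camera("scene");cv2.imwrite("pics/s4.png",cv2.resize(c["pixels"][150:350,160:400,::-1],None,fx=3,fy=3))
E
```

```text
time: 23.38
ee_pos: [0.5005, -0.1648, 0.1888]
tcp_rot: [-179.9, -0.1, 90.0]
wrist_force: [0.4, 0.5, -2.3]
opening: 0.0428
grasp_force: 41.1
time: 24.38
ee_pos: [0.5011, -0.2371, 0.059]
tcp_rot: [-179.9, -0.1, 90.1]
wrist_force: [0.1, -0.0, -1.1]
opening: 0.0425
grasp_force: 41.2
time: 24.62
ee_pos: [0.5024, -0.2384, 0.0614]
tcp_rot: [179.9, 0.1, 90.0]
wrist_force: [-0.3, 1.2, -1.7]
opening: 0.0428
grasp_force: 41.2
```

View pics/s4.png

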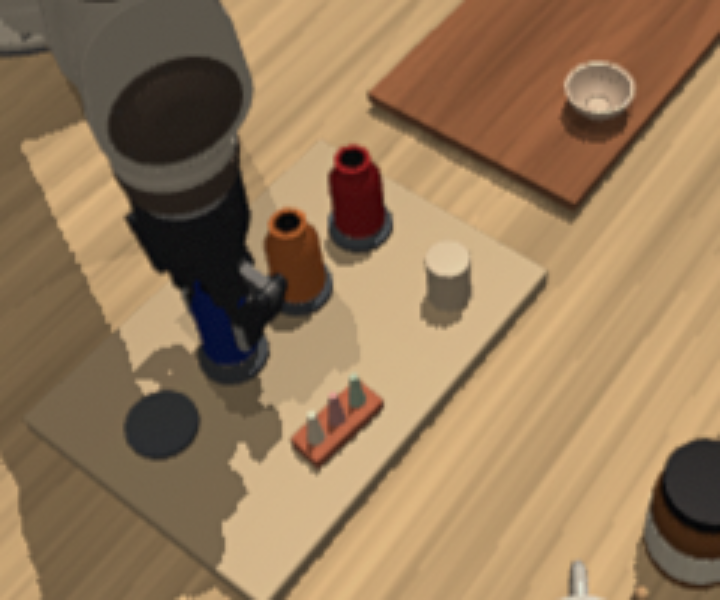

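Red and amber stand upright on their setters, and blue is above the third at (233,330) in the crop. I'll lower it, release and go to green.

```bash

python3 -m inch '[[[0,0,0,6,0,0,0],[0,0,0,4,0,0,0],[0,0,0,1,0,0,0],[0,0,0,0,0,0,0],[0,0,0,0,0,0,0]]]' 40
python3 -m inch '[[[60,0,0,0,0,0,0],[100,0,0,0,0,0,0],[100,0,0,0,0,0,0],[100,0,0,0,0,0,0],[100,0,0,-20,0,0,0],[100,0,0,-40,0,0,0],[100,0,0,-50,0,0,0],[100,0,0,-40,0,0,0]]]'
python3 -m inch '[[[100,36,0,0,0,0,0],[100,55,0,0,0,0,0],[100,58,0,0,0,0,0],[100,58,0,0,0,0,0],[100,58,0,0,0,0,0],[100,58,0,0,0,0,0],[100,58,0,0,0,0,0],[100,58,0,0,0,0,0]]]'
python3 -m inch '[[[100,58,0,0,0,0,0],[100,45,0,0,0,0,0],[100,20,0,0,0,0,0],[100,0,0,0,0,0,0],[100,0,0,0,0,0,0]]]'
python3 - <<'E'
from h import *
c=cents("wrist",[("vase_green",.06)],1)
g=c["pixels"]
m=(g.max(2)<50).astype(np.uint8);m[250:]=0
k,l,st,ce=cv2.connectedComponentsWithStats(m)
for i in range(1,k):
    if st[i][4]>150: print(st[i],ce[i],ray(c,ce[i],.101))
E
```

```text
time: 25.3
ee_pos: [0.5015, -0.2382, 0.0503]
tcp_rot: [179.9, 0.0, 90.0]
wrist_force: [-5.9, 2.6, 11.8]
opening: 0.0427
grasp_force: 42.7
time: 26.3
ee_pos: [0.5016, -0.2381, 0.2008]
tcp_rot: [179.9, 0.0, 90.0]
wrist_force: [0.8, 0.1, 0.5]
opening: 0.0854
grasp_force: 0.0
time: 27.3
ee_pos: [0.5013, 0.2028, 0.1989]
tcp_rot: [180.0, -0.0, 90.0]
wrist_force: [0.6, -0.4, 0.3]
opening: 0.0854
grasp_force: 0.0
time: 27.92
ee_pos: [0.5017, 0.3228, 0.1989]
tcp_rot: [-180.0, 0.0, 89.9]
wrist_force: [-0.5, -0.1, 0.5]
opening: 0.0855
grasp_force: 0.0
wrist vase_green 0.61 [316. 187.] [315. 188.  52.  63.] [0.5011 0.3235 0.06  ]
[303 189  27  25 514] [315.89105058 200.71400778] [0.50131426 0.3240025  0.101     ]
```

```bash

python3 -m inch '[[[100,1,0,40,0,0,0],[100,0,0,50,0,0,0],[100,0,0,40,0,0,0],[100,0,0,18,0,0,0],[100,0,0,7,0,0,0],[100,0,0,0,0,0,0],[100,0,0,0,0,0,0]]]' 40
python3 -m inch '[[[0,0,0,0,0,0,0],[0,0,0,0,0,0,0],[0,0,0,0,0,0,0],[0,0,0,0,0,0,0],[0,0,0,0,0,0,0],[0,0,0,0,0,0,0]]]' 40
python3 -m inch '[[[0,0,0,-6,0,0,0],[0,0,0,-20,0,0,0],[0,0,0,-40,0,0,0],[0,0,0,-50,0,0,0],[0,0,0,-31,0,0,0],[0,0,0,0,0,0,0],[0,0,0,0,0,0,0]]]' 40
```

```text
time: 28.9
ee_pos: [0.5023, 0.3253, 0.0454]
tcp_rot: [179.9, -0.1, 90.0]
wrist_force: [0.7, -0.8, 0.6]
opening: 0.0855
grasp_force: 0.0
time: 29.65
ee_pos: [0.5017, 0.3251, 0.0443]
tcp_rot: [180.0, -0.0, 90.0]
wrist_force: [-0.5, -0.2, 4.9]
opening: 0.0428
grasp_force: 41.4
time: 30.52
ee_pos: [0.5012, 0.3247, 0.1893]
tcp_rot: [-179.9, 0.1, 90.0]
wrist_force: [-0.2, 0.0, -2.2]
opening: 0.043
grasp_force: 41.2
```

```bash

python3 -m inch '[[[0,-25,0,0,0,0,0],[0,-50,0,0,0,0,0],[0,-57,-1,0,0,0,0],[0,-57,-1,0,0,0,0],[0,-57,0,0,0,0,0],[0,-57,0,0,0,0,0],[0,-57,0,0,0,0,0],[0,-57,0,0,0,0,0]]]' 40
python3 -m inch '[[[0,-57,0,0,0,0,0],[0,-57,0,0,0,0,0],[0,-57,0,0,0,0,0],[0,-35,0,0,0,0,0],[0,-17,0,0,0,0,0],[0,0,0,0,0,0,0],[0,0,0,30,0,0,0],[0,0,0,45,0,0,0]]]' 40
python3 -m inch '[[[0,0,0,38,0,0,0],[0,0,0,15,0,0,0],[0,0,0,0,0,0,0],[0,0,0,0,0,0,0],[0,0,0,0,0,0,0]]]' 40
python3 - <<'E'
from h import *
c=viewer.camera("scene");cv2.imwrite("pics/s5.png",cv2.resize(c["pixels"][150:350,160:400,::-1],None,fx=3,fy=3))
E
```

```text
time: 31.52
ee_pos: [0.498, -0.0946, 0.1896]
tcp_rot: [-179.9, -0.0, 90.0]
wrist_force: [0.8, -0.2, -1.7]
opening: 0.0428
grasp_force: 41.1
time: 32.52
ee_pos: [0.5002, -0.3142, 0.1162]
tcp_rot: [179.9, 0.1, 90.1]
wrist_force: [0.8, -0.3, -2.6]
opening: 0.0426
grasp_force: 41.2
time: 33.15
ee_pos: [0.5003, -0.3155, 0.0644]
tcp_rot: [179.9, 0.1, 90.0]
wrist_force: [-0.0, 0.9, -2.9]
opening: 0.0428
grasp_force: 41.2
```

View pics/s5.png

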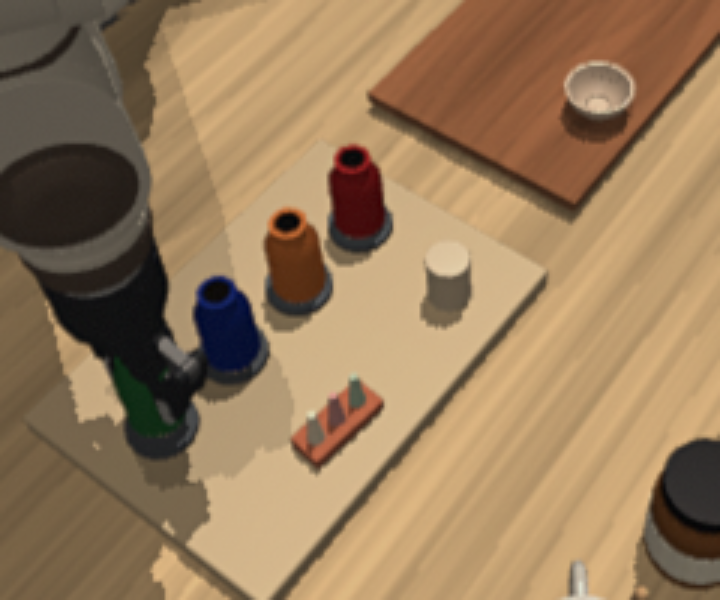

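Three vases stand on their setters, and green is above the rightmost one at (160,405) in the crop. I'll lower it 14 mm, release, back off and check.

```bash

python3 -m inch '[[[0,0,0,7,0,0,0],[0,0,0,4,0,0,0],[0,0,0,2,0,0,0],[0,0,0,0.8,0,0,0],[0,0,0,0,0,0,0],[0,0,0,0,0,0,0]]]' 40
python3 -m inch '[[[60,0,0,0,0,0,0],[100,0,0,0,0,0,0],[100,0,0,0,0,0,0],[100,0,0,0,0,0,0],[100,0,0,-20,0,0,0],[100,0,0,-50,0,0,0],[100,0,0,-60,0,0,0],[100,0,0,-60,0,0,0]]]'
python3 -m inch '[[[100,40,-20,-40,0,0,0],[100,50,-20,-20,0,0,0],[100,30,-20,0,0,0,0],[100,0,0,0,0,0,0],[100,0,0,0,0,0,0]]]'
python3 - <<'E'
from h import *
c=cents("wrist",[("setter_a",.027)]+[(v,.06) for v in V]+[("cone_stand",.02)],4)
g=c["pixels"];cv2.imwrite("pics/w4.png",g[:,:,::-1])
m=(g.max(2)<50).astype(np.uint8);m[255:]=0
k,l,st,ce=cv2.connectedComponentsWithStats(m)
for i in range(1,k):
    if 100<st[i][4]<800: print(st[i],ce[i],ray(c,ce[i],.107))
E
```

```text
time: 33.95
ee_pos: [0.4993, -0.3151, 0.0503]
tcp_rot: [180.0, 0.0, 90.0]
wrist_force: [-5.3, 2.8, 9.6]
opening: 0.0428
grasp_force: 42.5
time: 34.95
ee_pos: [0.4993, -0.315, 0.2408]
tcp_rot: [180.0, 0.0, 90.0]
wrist_force: [0.8, -0.8, 0.8]
opening: 0.0852
grasp_force: 0.0
time: 35.58
ee_pos: [0.4398, -0.1954, 0.2989]
tcp_rot: [180.0, 0.0, 90.0]
wrist_force: [-0.8, 0.6, 0.1]
opening: 0.0854
grasp_force: 0.0
wrist setter_a 0.88 [360.  78.] [368.  71.  39.  46.] [ 0.4925 -0.0936  0.027 ]
wrist setter_a 0.8 [355. 236.] [358. 242.  40.  32.] [ 0.4946 -0.3023  0.027 ]
wrist setter_a 0.66 [357. 184.] [360. 191.  42.  36.] [ 0.4936 -0.226   0.027 ]
wrist vase_blue 0.62 [357. 237.] [361. 243.  43.  31.] [ 0.4921 -0.2877  0.06  ]
wrist vase_blue 0.57 [367. 202.] [368. 204.  44.  50.] [ 0.5031 -0.2405  0.06  ]
wrist vase_amber 0.85 [372. 136.] [373. 136.  39.  41.] [ 0.5045 -0.16    0.06  ]
wrist vase_green 0.86 [362. 259.] [363. 260.  39.  54.] [ 0.5008 -0.3199  0.06  ]
wrist vase_green 0.63 [385. 137.] [399. 149. 207. 266.] [ 0.5209 -0.161   0.06  ]
wrist vase_red 0.64 [376.  62.] [377.  61.  48.  53.] [ 0.5052 -0.0795  0.06  ]
wrist vase_red 0.44 [355. 237.] [360. 242.  40.  26.] [ 0.4904 -0.288   0.06  ]
wrist cone_stand 0.89 [443. 195.] [443. 197.  37.  55.] [ 0.6132 -0.243   0.02  ]
wrist cone_stand 0.43 [367. 202.] [368. 204.  39.  50.] [ 0.5096 -0.2536  0.02  ]
[374  48  20  22 340] [383.41176471  58.18823529] [ 0.50394813 -0.08088574  0.107     ]
[355  77  24  15 155] [365.2         86.70967742] [ 0.48771697 -0.106622    0.107     ]
[611 127   9  27 131] [614.66412214 139.5648855 ] [ 0.74745736 -0.15782036  0.107     ]
[369 133  19  18 270] [377.95185185 141.53703704] [ 0.50338744 -0.15995464  0.107     ]
[364 206  18  16 240] [372.625      213.54166667] [ 0.5021509  -0.23900394  0.107     ]
```

View pics/w4.png

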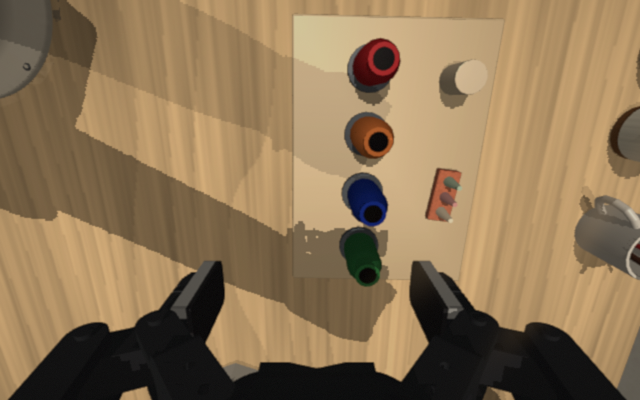

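The order is red, amber, blue, green from left to right. All four are upright, with measured positions within about 5 mm of the setter centres. The cone stand hasn't moved: still at (0.613, -0.243).

```bash
python3 -c "
from workcell import bot
print(bot.job_done())"
```

```text
the job is handed in; nothing more can be done
None
```

I handed the job in at about 36 s: all four vases stand upright on the setters in reversed order (red, amber, blue, green from left), each measured within about 5 mm of its setter's centre, and the cone stand did not move; no verdict was shown.

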